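# Weigh the tape reel

## Task

Take the reel of paper tape off the stand's spindle and set it down gently, upright and fully on the pan of the bench scale, so that the tape left can be weighed. A hidden cross pin locks the reel: by its neck, try it upwards lightly and turn it anticlockwise (seen from above) bit by bit until it comes free, without wrenching it, then slide it straight up off the spindle, keeping it roughly level and never letting it fall. Leave the cup, jar, sponge and scraper where they are.

Things in the scene. Friction and masses are not known exactly. Their poses are not given: they have to be found in the camera images.
- stand: Green tape stand, fixed. Origin: on the spindle's axis at table level, z up. Base plate 18 mm high, 150 mm wide, from x = -80 to +170 mm; round seat 80 mm across with its top at z = 30 mm, on which the reel rests. A 26 mm column, 388 mm tall, stands at x = +135 mm behind the spindle
- spindle_top (a point): Top of the upright steel spindle, 24 mm in diameter, 96 mm above the table. Inside the reel the spindle carries a fixed cross pin (42 mm long, 10 x 10 mm, its underside 44 and top 54 mm above the table) whose direction cannot be known beforehand
- hood (a point): Centre of the underside of a round lamp hood, 80 mm in diameter, that hangs right above the spindle, 300 mm above the table (75 mm tall, on an arm to the column). Under it the gripper must come to the reel tilted some 40 degrees, leaning away from the column
- reel: Reel of brown paper tape, 0.4 kg: body 110 mm in diameter, 42 mm high, a neck above. Origin: centre of the underside, z up. Its 10 mm floor has a keyhole with two slots along the reel's x axis, 14 mm wide, that pass the pin when in line within 0.1 rad. At first it has 4 mm of lift; turned 0.3 to 1.1 rad anticlockwise it comes free; 66 mm of lift clears the spindle
- neck (a point): Middle of the reel's round grey neck, to be gripped: 58 mm outer diameter, wall 4 mm, open at the top, from 42 to 80 mm above the reel's underside; this point is on the axis 61 mm above the underside
- scale: Grey bench scale, fixed, 190 x 170 mm and 40 mm high, with a round steel pan on top. Origin: centre of the underside
- pan (a point): Centre of the top face of the scale's pan, 65 mm above the table; the pan is a flat disc 160 mm in diameter
- cup: White cup, 64 mm across, 65 mm high, loose; origin at the centre of its underside
- jar: White jar with red lid, 60 mm across, 75 mm high, loose; origin at the centre of its underside
- sponge: Yellow sponge block 100 x 65 x 35 mm, loose; origin at the centre of its underside
- scraper: Spatula 200 mm long lying on the table, loose; origin under its middle
Things that resemble listed ones, but are neither listed nor needed, are in the scene too. Leave any black, blue or pink look-alike of the reel alone.

How it is judged:
By the outcome, as a careful person would: the job done as asked, in the order asked, and still so for the second after the job is handed in, with the robot touching nothing.
It also fails if it takes over 58 s, if anything falls off the work surface, if the arm or the gripper's body presses on something with over 40 N, if the wrist force passes 120 N, or if a joint passes its speed limit or range.

## Robot

A 7-joint arm with a two-finger parallel gripper is mounted at the origin on the work surface. World frame = base frame: x ahead of the robot, y to its left, z up, the work surface at z = 0. Lengths are in m, angles in rad, forces in N, time in s.
With the tool pointing down it reaches from about 0.4 to 0.85 m from the base axis. Payload 10.4 kg.
Tool frame: the origin (TCP) lies midway between the tips of the shut fingers; the grasp point (between the pads) lies 19 mm behind it (manip.pinch_z is the distance from the TCP to the grasp point, in m); y points along the fingers, x is the direction in which the jaws open and shut, and the axes are right-handed (so a half turn about y gives the same grasp; the last joint's range is limited). The gripper opens to 85 mm and grips with 20 to 120 N. Pads are 22 mm wide; open, the fingers measure 114 mm over their backs; the gripper's body (76 mm by 85 mm) begins 54 mm behind the grasp point. The pads swing forward as they close: fully open they stand 13 mm farther back than shut.
Start: joints at [1.188, 0.332, -0.065, 1.46, 0.022, 1.35, -0.088], TCP at [0.22, -0.585, 0.231] pointing down, gripper open.
Joint ranges: [-2.6, 2.6], [-0.5, 2.12], [-1.47, 1.34], [0.16, 2.42], [-1.27, 4.41], [0.06, 2.06], [-2.6, 2.6]. Speed limits (rad/s): [2.22, 2.22, 2.79, 2.79, 3.14, 3.14, 3.14].

## Interface

Orientations are given as a unit quaternion [x, y, z, w].
In Python, from workcell import manip gives the robot as it stands.
- The arm moves only by the shell command python3 -m pendant 'ROWS' [OPENING] [FORCE]. ROWS is a JSON object of lists of equal length, an entry for each row: "offset": the shift along the tool's x, y, z scaled (see below), a list of three; "turn": the turn, a rotation vector about the tool's x, y, z scaled (see below), a list of three. A call has 1 to 12 rows; each row is the pose to reach, as a shift and turn from the pose measured when the call began, along the tool's axes at that moment; what a row does not reach only later rows make up. The controller multiplies each number of a shift by 200 mm and each number of a turn by 45 degrees. A row lasts 1/8 s, in which the tool goes at most 62.5 mm and 10.7 degrees, less where a joint would pass 70% of its speed; a pose out of reach is approached as far as the arm can. A call with a number of a shift or a turn outside -1 to 1 is refused whole. A call with a gripper value outside its range is refused whole. OPENING is the opening in per cent of the stroke, from 0 (shut) to 100 (fully open), set as the call begins (- or left out, the last holds). The fingers move at their own pace and stop on an object; FORCE is the grip in N (left out, the last holds). Time passes only in rows, so rows that repeat a pose let the fingers close. It gives the time, the measured TCP pose, the force and the opening at its end, in the units of the state.
- manip.get_obs(): the state, without advancing time (a new reading comes with each control period).
- manip.camera(name): name is "scene" or "top" or "wrist"; returns (picture, depth): 384x512x3 uint8, red, green, blue; 384x512 float32, m along the optical axis (not along the pixel's ray), 0 where there is no reading.
- manip.camera_model(name): a dict with "intrinsics" (3x3 intrinsics, pixels), "R" (3x3) and "t" (3): a world point X has camera coordinates R X + t; the wrist camera has in their place "tool_from_camera" (4x4, takes a point from camera to tool coordinates, whose origin is the TCP and whose axes are the tool frame's). Camera axes: x right, y down, z forward; pixel columns grow to the right and rows downward; lengths in m; the calibration is good to about 2 mm. The wrist camera is an equidistant fisheye: a pixel r from the principal point sees the ray r / f radians off the axis. A picture is of the moment at which its call begins: read the wrist's pose just before it. camera_model takes no time and is no camera call.
- manip.hand_in(): hands the job in, once; it reports no verdict.
The state is a dict: "clock": time; "joint_pos": joint angles; "joint_velocities": joint speeds; "tau": joint torques, N m; "position": TCP position; "ee_rot": TCP orientation; "ft_force": force on the tool from outside, world axes, zero at the start; "torque": the same for the moment, N m; "grip_width": opening from 0.0 (shut) to 1.0 (fully open).
Only numpy, scipy, OpenCV 4.12 (cv2) and the standard library are available. Lean on these libraries where they do the work, as an engineer would, in place of code of your own. Each camera call takes 0.05 s, during which the arm holds its last target. There are 200 camera calls.

## Working session

There is one attempt and no reset: what is moved stays moved. The work goes in short steps, Python scripts to look and compute and a shell command to move; the robot and the scene stay as the last step left them, time stands still between calls to the robot, and variables do not carry over. Pictures are saved under pics/ and viewed, about 8 in all and at most 12, crops included, and the job is handed in when it is done.

```bash
mkdir -p pics
cat > h.py <<'E'
import numpy as np, cv2
from scipy.spatial.transform import Rotation as R
from workcell import manip
def shot(n,f):
    p,d=manip.camera(n); cv2.imwrite(f'pics/{f}.png',p[:,:,::-1]); np.save(f'pics/{f}.npy',d); return p,d
def world(n,d,u,v):
    m=manip.camera_model(n);K=np.array(m['intrinsics']);z=d[v,u]
    c=np.array([(u-K[0,2])/K[0,0]*z,(v-K[1,2])/K[1,1]*z,z]); return np.array(m['R']).T@(c-np.array(m['t']))
E
python3 - <<'E'
from h import *
o=manip.get_obs();print(o['clock'],o['position'],o['ee_rot'],o['grip_width'],manip.pinch_z)
a,_=shot('scene','s0');b,_=shot('top','t0')
for n in('scene','top'):
    m=manip.camera_model(n);print(n,m['intrinsics'],-np.array(m['R']).T@m['t'],m['R'])
E
```

```text
0.0 [ 0.21990864 -0.58463404  0.23053164] [-0.58114756  0.40288708 -0.40203496  0.58165059] 0.9971347727293121 0.0187
scene [[381.30540614   0.         253.56247646]
 [  0.         381.30540614 189.66120226]
 [  0.           0.           1.        ]] [1.29889901 0.12900901 0.71236258] [[-0.14510697  0.98910267  0.02489748]
 [ 0.54311725  0.10066161 -0.83360116]
 [-0.82702335 -0.10743909 -0.55180542]]
top [[456.35726853   0.         254.80212242]
 [  0.         456.35726853 195.92339634]
 [  0.           0.           1.        ]] [0.44025275 0.01703606 1.5804833 ] [[-0.03008794 -0.99953045  0.00579637]
 [-0.99803876  0.02972355 -0.05509216]
 [ 0.05489401 -0.00744261 -0.99846445]]
```

View pics/s0.png

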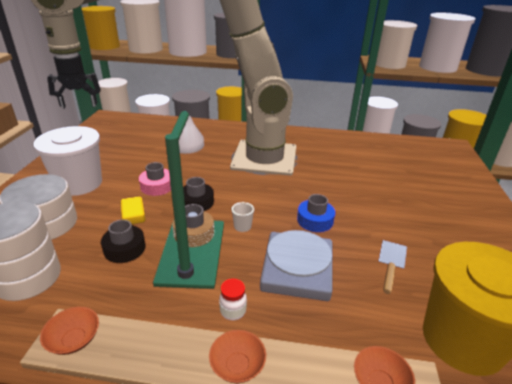

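View pics/t0.png

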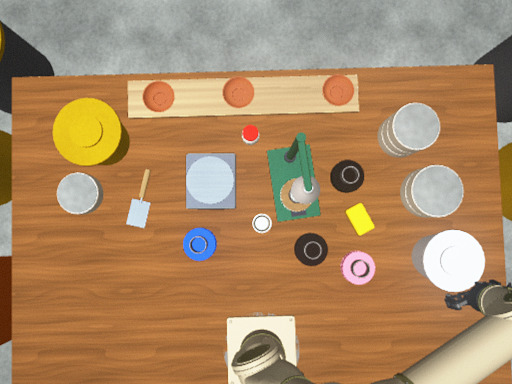

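The brown reel is on the green stand at top (295,195) / scene (197,228). The look-alikes are black at (347,176) and (311,249), blue at (199,244) and pink at (358,267). None of those is brown or on the stand, so the reel is the brown one. I'll confirm that in one enlarged crop and measure.

Run:
```python
from h import *
a=cv2.imread('pics/t0.png')[125:240,170:370];b=cv2.imread('pics/s0.png')[100:300,120:350]
a=cv2.resize(a,(800,460),interpolation=2)
a=cv2.resize(a,(520,300));b=cv2.resize(b,(345,300),interpolation=2)
cv2.imwrite('pics/c0.png',np.vstack([cv2.resize(cv2.imread('pics/t0.png')[140:230,180:340],(533,300),interpolation=2),cv2.resize(cv2.imread('pics/s0.png')[180:300,130:343],(533,300),interpolation=2)]))
m=manip.camera_model('top')
def cloud(n,f):
    d=np.load(f'pics/{f}.npy');m=manip.camera_model(n);K=np.array(m['intrinsics']);v,u=np.mgrid[:384,:512]
    c=np.stack([(u-K[0,2])/K[0,0]*d,(v-K[1,2])/K[1,1]*d,d],-1);return (c-np.array(m['t']))@np.array(m['R'])
P=cloud('top','t0');rgb=cv2.imread('pics/t0.png')[:,:,::-1].astype(int)
S=cloud('scene','s0');np.save('pics/P.npy',P);np.save('pics/S.npy',S);srgb=cv2.imread('pics/s0.png')[:,:,::-1].astype(int)
g=(rgb[...,1]>rgb[...,0]+25)&(rgb[...,1]>rgb[...,2]+8)
q=P[g&(P[...,2]<.03)&(P[...,2]>.008)];print('base',len(q),cv2.minAreaRect((q[:,:2]*1000).astype(np.float32)))
q=P[g&(P[...,2]>.375)];print('colTop/arm',len(q),q.min(0),q.max(0))
box=np.zeros(g.shape,bool);box[140:230,175:340]=1
q=P[box&(P[...,2]>.355)];print(len(q),cv2.minAreaRect((q[:,:2]*1000).astype(np.float32)))
b2=np.zeros(g.shape,bool);b2[150:215,180:240]=1
q=P[b2&(P[...,2]>.058)&(P[...,2]<.075)];print('pan',len(q),np.median(q[:,2]),cv2.minEnclosingCircle((q[:,:2]*1000).astype(np.float32)))
q=P[b2&(P[...,2]>.03)];print('scale',cv2.minAreaRect((q[:,:2]*1000).astype(np.float32)))
b3=np.zeros(g.shape,bool);b3[205:245,175:220]=1
for nm,uv in dict(cup=(262,223),jar=(250,134),blue=(199,233),blk1=(311,236),blk2=(347,163),pink=(358,254)).items(): print(nm,P[uv[1],uv[0]].round(3))
# white hood
for uv in((305,190),(300,185),(310,185),(305,200)):print(uv,P[uv[1],uv[0]].round(3))
for uv in((197,235),(205,235),(190,238),(195,215),(185,270)):print('S',uv,S[uv[1],uv[0]].round(3))
```

```text
base 1556 ((568.9638671875, -127.88309478759766), (246.6707000732422, 148.29168701171875), 6.706391334533691)
colTop/arm 439 [ 0.44025275 -0.14151647  0.37510078] [0.66865125 0.01703606 1.5804833 ]
525 ((524.022705078125, -92.03631591796875), (106.95185089111328, 253.41282653808594), 60.407020568847656)
pan 1742 0.06517052580617844 ((583.7769775390625, 155.413818359375), 79.7564697265625)
scale ((559.54736328125, 126.1524429321289), (224.20057678222656, 232.99044799804688), 88.5499267578125)
cup [ 0.433 -0.017  0.006]
jar [0.73  0.016 0.076]
blue [0.406 0.196 0.046]
blk1 [ 0.384 -0.179  0.042]
blk2 [ 0.627 -0.311  0.041]
pink [ 0.319 -0.334  0.044]
(305, 190) [ 0.523 -0.134  0.299]
(300, 185) [ 0.534 -0.115  0.349]
(310, 185) [ 0.53  -0.138  0.385]
(305, 200) [ 0.494 -0.13   0.325]
S (197, 235) [ 0.573 -0.108  0.071]
S (205, 235) [ 0.559 -0.091  0.062]
S (190, 238) [ 0.575 -0.127  0.06 ]
S (195, 215) [ 0.525 -0.125  0.097]
S (185, 270) [ 0.669 -0.113  0.041]
```

View pics/c0.png

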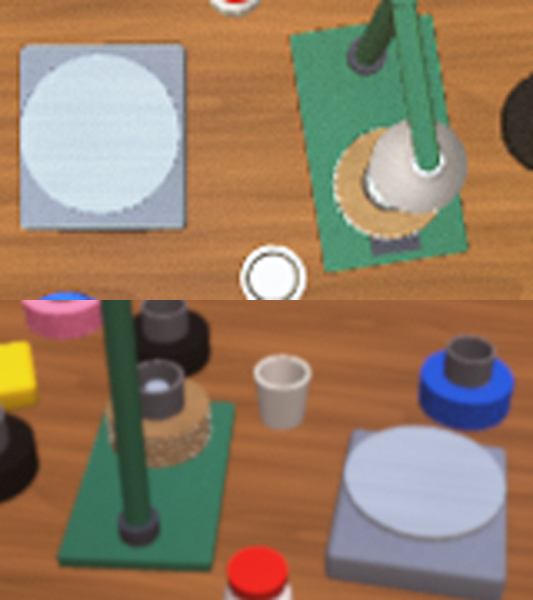

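The crop confirms it: the brown reel with the grey neck sits on the green stand under the hood. The pan is clear. Next I'll refine the axis and work out the approach.

```bash
cat >> h.py <<'E'
def goal(phi,T,g,depth=.025):
    "phi: azimuth of tool z's horizontal part (deg), T tilt (deg), g pad point"
    p,t=np.radians([phi,T]);a=np.array([np.sin(t)*np.cos(p),np.sin(t)*np.sin(p),-np.cos(t)])
    x=np.array([-np.sin(p),np.cos(p),0]);o=manip.get_obs();C=R.from_quat(o['ee_rot']).as_matrix()
    if x@C[:,0]<0:x=-x
    return np.array(g)+depth*a,np.stack([x,np.cross(a,x),a],1)
def rows(P,M):
    "shift and turn in row units from the current pose"
    o=manip.get_obs();C=R.from_quat(o['ee_rot']).as_matrix()
    s=C.T@(np.array(P)-o['position']);r=R.from_matrix(C.T@M).as_rotvec()
    print('offset',(s/.2).round(3),'turn',(np.degrees(r)/45).round(3),'mm',np.linalg.norm(s)*1e3,'deg',np.degrees(np.linalg.norm(r)))
def st():
    o=manip.get_obs();print('t',round(o['clock'],2),'q',np.round(o['joint_pos'],2),'p',np.round(o['position'],4),'F',np.round(o['ft_force'],1),'M',np.round(o['torque'],2),'w',round(o['grip_width'],3))
E
python3 - <<'E'
from h import *
from scipy.optimize import least_squares
P=np.load('pics/P.npy');S=np.load('pics/S.npy')
c0=np.array([.524,-.133])
def fit(q,r):
    f=lambda c:np.hypot(*(q[:,:2]-c).T)-r
    return least_squares(f,c0,loss='soft_l1',f_scale=.002)
for n,X in(('top',P),('scene',S)):
    d=np.hypot(X[...,0]-c0[0],X[...,1]-c0[1])
    for lab,lo,hi,zl,zh,r in(('body side',.045,.065,.035,.066,.055),('neck',.015,.04,.08,.107,.029),('rim',.015,.04,.104,.114,.027)):
        q=X[(d>lo)&(d<hi)&(X[...,2]>zl)&(X[...,2]<zh)]
        if len(q)>5:
            s=fit(q,r);print(n,lab,len(q),s.x.round(4),np.abs(s.fun).mean().round(4))
    q=X[(d<.06)&(X[...,2]>.02)&(X[...,2]<.2)];print('zmax',np.percentile(q[:,2],[50,99]))
# top: outer edge of the body's top face
d=np.hypot(P[...,0]-c0[0],P[...,1]-c0[1]);q=P[(d<.075)&(P[...,2]>.064)&(P[...,2]<.08)]
print('topface',len(q),q[:,:2].min(0),q[:,:2].max(0),cv2.minEnclosingCircle((q[:,:2]*1000).astype(np.float32)))
C=R.from_quat(manip.get_obs()['ee_rot']).as_matrix();print(C.round(2));st()
for phi in(-28,6.7,35):
    p,m=goal(phi,42,[.524,-.133,.097]);print(phi,p);rows(p,m)
E
```

```text
top body side 26 [ 0.5258 -0.1334] 0.0017
top neck 16 [ 0.5265 -0.1326] 0.0017
top rim 20 [ 0.5259 -0.1328] 0.0011
zmax [0.0722577  0.11210217]
scene body side 266 [ 0.5217 -0.1345] 0.0008
scene neck 253 [ 0.5241 -0.1355] 0.0021
scene rim 107 [ 0.5235 -0.1343] 0.0013
zmax [0.07286589 0.11134058]
topface 360 [ 0.47216489 -0.17913531] [ 0.57867241 -0.07780956] ((525.6478271484375, -132.67709350585938), 55.06684875488281)
[[ 0.35 -0.    0.94]
 [-0.94  0.    0.35]
 [-0.   -1.   -0.  ]]
t 0.1 q [ 1.19  0.33 -0.06  1.46  0.02  1.35 -0.09] p [ 0.2199 -0.5847  0.2306] F [ 0.6 -0.5 -0.4] M [0.05 0.02 0.02] w 1.0
-28 [ 0.53877018 -0.14085344  0.07842138]
offset [-1.515  0.763  2.274] turn [-1.     1.015  0.45 ] mm 567.2944318595474 deg 67.25000968211963
6.7 [ 0.54061402 -0.1310483   0.07842138]
offset [-1.557  0.763  2.299] turn [-1.061  0.292  0.128] mm 576.02263493574 deg 49.84971481446842
35 [ 0.53770299 -0.12340506  0.07842138]
offset [-1.598  0.763  2.299] turn [-1.061 -0.3   -0.135] mm 580.4621232846232 deg 49.99310583463824
```

```bash
sed -i 's/np.stack(\[x,np.cross(a,x),a\],1)/np.stack([x,a,np.cross(x,a)],1)/; s/else:x=-x/&/' h.py
python3 - <<'E'
from h import *
P=np.load('pics/P.npy')
q=P[(P[...,1]<-.4)&(P[...,1]>-.75)&(P[...,0]>.25)&(P[...,0]<.5)&(P[...,2]<.22)&(P[...,2]>.06)];print(q.min(0),q.max(0))
G=np.array([.5247,-.1335,.097])
for phi in(-35,):
    a=goal(phi,42,G)[1][:,1]
    p,m=goal(phi,42,G-.14*a);print(phi,p);rows(p,m);print(m.round(2))
E
```

```text
[ 0.25004337 -0.69467685  0.06018828] [ 0.49999549 -0.49829519  0.18923103]
-35 [ 0.46166623 -0.08936328  0.18246165]
offset [-1.892  0.243  2.003] turn [ 0.858  1.178 -0.454] mm 553.2738029377224 deg 68.68828853426922
[[-0.57  0.55  0.61]
 [-0.82 -0.38 -0.43]
 [-0.   -0.74  0.67]]
```

```bash
python3 -m pendant '{"offset":[[-0.1,-0.25,0],[-0.35,-0.3,0.1],[-0.65,-0.3,0.23],[-0.94,-0.3,0.35],[-0.94,-0.3,0.35],[-0.94,-0.3,0.35]],"turn":[[0,0,0],[0.1,0.15,-0.06],[0.2,0.3,-0.12],[0.3,0.45,-0.18],[0.43,0.59,-0.23],[0.43,0.59,-0.23]]}' 100 40
python3 - <<'E'
from h import *
st();G=np.array([.5247,-.1335,.097]);a=goal(-35,42,G)[1][:,1]
p,m=goal(-35,42,G-.14*a);rows(p,m)
E
```

```text
clock: 0.85
position: [0.218, -0.3835, 0.2908]
ee_rot: [0.402, -0.399, 0.636, -0.524]
ft_force: [0.4, 0.2, 0.6]
grip_width: 0.999
t 0.85 q [ 1.23 -0.3  -0.06  2.03 -0.32  1.16 -0.42] p [ 0.218  -0.3835  0.2908] F [0.4 0.2 0.6] M [ 0.08  0.37 -0.03] w 0.999
offset [-1.659  0.729  0.812] turn [ 0.427  0.587 -0.222] mm 397.0708850502063 deg 34.1587749445091
```

```bash
python3 -m pendant '{"offset":[[-0.25,0.05,0.12],[-0.5,0.1,0.24],[-0.75,0.2,0.36],[-1,0.3,0.48],[-1,0.3,0.48],[-1,0.3,0.48]],"turn":[[0.1,0.13,-0.05],[0.2,0.27,-0.1],[0.3,0.4,-0.16],[0.42,0.58,-0.22],[0.42,0.58,-0.22],[0.42,0.58,-0.22]]}'
python3 - <<'E'
from h import *
st();G=np.array([.5247,-.1335,.097]);a=goal(-35,42,G)[1][:,1]
p,m=goal(-35,42,G-.14*a);rows(p,m)
E
```

```text
clock: 1.6
position: [0.3428, -0.2869, 0.2194]
ee_rot: [0.241, -0.403, 0.778, -0.417]
ft_force: [-0.3, -0.6, -0.0]
grip_width: 1.002
t 1.6 q [ 0.68 -0.49 -0.08  2.37 -0.04  0.66 -1.5 ] p [ 0.3428 -0.2869  0.2194] F [-0.3 -0.6 -0. ] M [ 0.29  0.56 -0.07] w 1.002
offset [-1.159  0.1   -0.101] turn [0.176 0.076 0.004] mm 233.49859635492456 deg 8.630874295390322
```

```bash
python3 -m pendant '{"offset":[[-0.25,0,0],[-0.5,0.0,0],[-0.75,0.05,-0.05],[-0.98,0.08,-0.08],[-0.98,0.08,-0.08]],"turn":[[0,0,0],[0.05,0.02,0],[0.1,0.04,0],[0.17,0.07,0],[0.17,0.07,0]]}'
python3 - <<'E'
from h import *
st();G=np.array([.5247,-.1335,.097]);a=goal(-35,42,G)[1][:,1]
p,m=goal(-35,42,G-.14*a);rows(p,m)
E
```

```text
clock: 2.22
position: [0.449, -0.1155, 0.1905]
ee_rot: [0.195, -0.361, 0.808, -0.423]
ft_force: [-0.1, -0.9, -0.1]
grip_width: 1.002
t 2.23 q [ 0.79 -0.5  -0.8   2.41  0.16  0.5  -2.35] p [ 0.449  -0.1155  0.1905] F [-0.1 -0.9 -0.1] M [ 0.33  0.59 -0.02] w 1.002
offset [-0.144  0.015 -0.042] turn [0.01  0.017 0.001] mm 30.147141921455706 deg 0.8891577301176742
```

```bash
python3 -m pendant '{"offset":[[-0.144,0.05,-0.042],[-0.144,0.15,-0.042],[-0.144,0.3,-0.042],[-0.144,0.35,-0.042],[-0.144,0.35,-0.042]],"turn":[[0.01,0.017,0],[0.01,0.017,0],[0.01,0.017,0],[0.01,0.017,0],[0.01,0.017,0]]}'
python3 - <<'E'
from h import *
st();G=np.array([.5247,-.1335,.097])
p,m=goal(-35,42,G);rows(p,m);shot('wrist','w1');shot('scene','s1')
w=cv2.imread('pics/w1.png');s=cv2.imread('pics/s1.png')[150:290,90:277]
cv2.imwrite('pics/c1.png',np.hstack([cv2.resize(w,(400,300)),cv2.resize(s,(400,300))]))
E
```

```text
clock: 2.85
position: [0.4989, -0.1148, 0.1322]
ee_rot: [0.188, -0.362, 0.81, -0.422]
ft_force: [0.3, 0.1, 0.8]
grip_width: 1.001
t 2.85 q [ 1.32 -0.37 -1.33  2.37  0.32  0.3  -2.56] p [ 0.4989 -0.1148  0.1322] F [0.3 0.1 0.8] M [ 0.37  0.55 -0.04] w 1.001
offset [0.003 0.362 0.001] turn [ 0.003 -0.     0.   ] mm 72.47716763354974 deg 0.1174158764849119
```

View pics/c1.png

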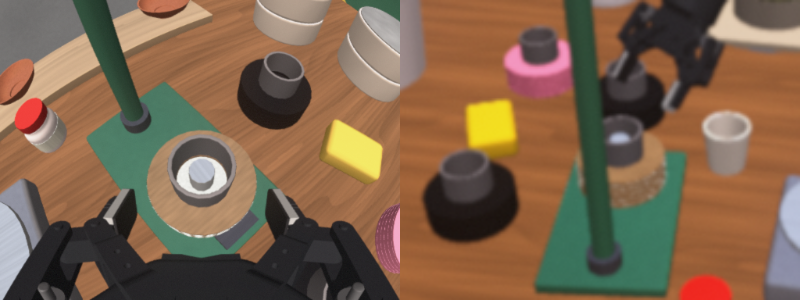

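The wrist view shows the neck at (203,165), centred between the fingers at x 130 and 275. J7 and J3 are near their limits, so I'll use a less turned azimuth.

Run:
```python
from h import *
G=np.array([.5247,-.1335,.097])
a=goal(-10,42,G)[1][:,1];p,m=goal(-10,42,G-.08*a);rows(p,m)
```

```text
offset [ 0.081 -0.023  0.013] turn [ 0.001 -0.413  0.371] mm 17.087518719336817 deg 24.984409347131752
```

```bash
python3 -m pendant '{"offset":[[0.03,-0.03,0.005],[0.06,-0.03,0.01],[0.081,-0.023,0.013],[0.081,-0.023,0.013]],"turn":[[0,-0.14,0.12],[0,-0.28,0.25],[0,-0.413,0.371],[0,-0.413,0.371]]}'
python3 - <<'E'
from h import *
st();G=np.array([.5247,-.1335,.097])
p,m=goal(-10,42,G);rows(p,m)
E
```

```text
clock: 3.45
position: [0.4847, -0.1199, 0.1285]
ee_rot: [0.25, -0.357, 0.742, -0.509]
ft_force: [-0.3, -0.2, 0.2]
grip_width: 0.997
t 3.45 q [ 1.18 -0.33 -1.04  2.41 -0.36  0.26 -1.55] p [ 0.4847 -0.1199  0.1285] F [-0.3 -0.2  0.2] M [0.21 0.59 0.02] w 0.997
offset [-0.025  0.378  0.075] turn [ 0.082 -0.179  0.163] mm 77.23260310634986 deg 11.515371389045004
```

```bash
python3 -m pendant '{"offset":[[-0.025,0.08,0.03],[-0.025,0.15,0.06],[-0.025,0.22,0.075],[-0.025,0.22,0.075],[-0.025,0.22,0.075]],"turn":[[0.08,-0.08,0.08],[0.08,-0.179,0.163],[0.08,-0.179,0.163],[0.08,-0.179,0.163],[0.08,-0.179,0.163]]}'
python3 - <<'E'
from h import *
st();G=np.array([.5247,-.1335,.097])
p,m=goal(-10,42,G);rows(p,m)
E
```

```text
clock: 4.08
position: [0.5236, -0.1282, 0.104]
ee_rot: [0.261, -0.312, 0.7, -0.587]
ft_force: [0.5, -0.2, 0.9]
grip_width: 1.002
t 4.08 q [ 1.08 -0.07 -0.9   2.4  -0.79  0.07 -0.8 ] p [ 0.5236 -0.1282  0.104 ] F [ 0.5 -0.2  0.9] M [0.1  0.68 0.01] w 1.002
offset [ 0.025  0.158 -0.016] turn [ 0.     0.    -0.001] mm 32.14309078105111 deg 0.04189290063432069
```

Leaning toward the base puts the wrist too close, with J4 and J6 at their limits. Leaning more toward -y (larger azimuth) gives more room, and turning anticlockwise goes further that way.

Run:
```python
from h import *
G=np.array([.5247,-.1335,.097])
a=goal(22,41,G)[1][:,1];p,m=goal(22,41,G-.07*a);rows(p,m)
```

```text
offset [ 0.103 -0.177  0.005] turn [-0.022 -0.532  0.47 ] mm 41.01277236380512 deg 31.976723191158296
```

```bash
python3 -m pendant '{"offset":[[0,-0.2,0],[0.03,-0.25,0],[0.06,-0.22,0],[0.09,-0.2,0],[0.103,-0.177,0.005],[0.103,-0.177,0.005],[0.103,-0.177,0.005]],"turn":[[0,0,0],[0,-0.14,0.12],[0,-0.28,0.25],[0,-0.42,0.37],[-0.022,-0.532,0.47],[-0.022,-0.532,0.47],[-0.022,-0.532,0.47]]}'
python3 - <<'E'
from h import *
st();G=np.array([.5247,-.1335,.097])
p,m=goal(22,41,G);rows(p,m)
E
```

```text
clock: 4.95
position: [0.4974, -0.1439, 0.1315]
ee_rot: [-0.344, 0.232, -0.51, 0.754]
ft_force: [0.9, 0.8, -0.4]
grip_width: 0.999
t 4.95 q [ 1.27  0.01 -0.72  2.26 -1.    0.66  0.13] p [ 0.4974 -0.1439  0.1315] F [ 0.9  0.8 -0.4] M [-0.23  0.65 -0.  ] w 0.999
offset [ 0.002  0.351 -0.003] turn [ 0.001 -0.001  0.003] mm 70.21169333308771 deg 0.13573162347786788
```

```bash
python3 -m pendant '{"offset":[[0.002,0.12,-0.003],[0.002,0.24,-0.003],[0.002,0.32,-0.003],[0.002,0.351,-0.003],[0.002,0.351,-0.003]],"turn":[[0,0,0],[0,0,0],[0,0,0],[0,0,0],[0,0,0]]}'
python3 - <<'E'
from h import *
st();G=np.array([.5247,-.1335,.097])
p,m=goal(22,41,G);rows(p,m)
shot('wrist','w2');shot('scene','s2')
w=cv2.imread('pics/w2.png');s=cv2.imread('pics/s2.png')[150:290,90:277]
cv2.imwrite('pics/c2.png',np.hstack([cv2.resize(w,(400,300)),cv2.resize(s,(400,300))]))
E
```

```text
clock: 5.58
position: [0.5396, -0.1268, 0.0784]
ee_rot: [-0.344, 0.232, -0.51, 0.754]
ft_force: [-0.3, -0.9, 0.1]
grip_width: 0.999
t 5.58 q [ 1.19  0.22 -0.77  2.24 -1.01  0.44  0.15] p [ 0.5396 -0.1268  0.0784] F [-0.3 -0.9  0.1] M [-0.23  0.63 -0.02] w 0.999
offset [ 0.003  0.001 -0.001] turn [ 0.001 -0.     0.003] mm 0.6767938275103779 deg 0.14312040465962073
```

View pics/c2.png

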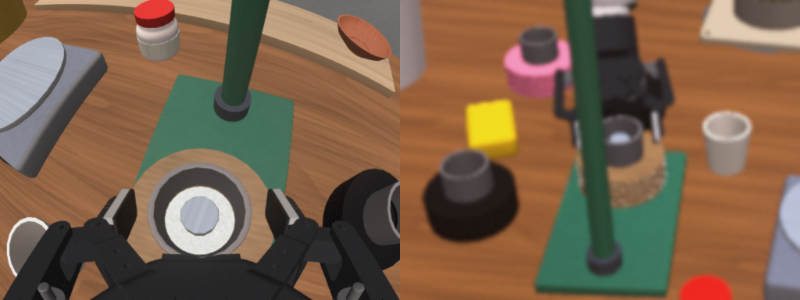

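The neck sits between the pads: neck centre at x≈200, pads at about 120 and 282. I'll close now.

```bash
python3 -m pendant '{"offset":[[0,0,0],[0,0,0],[0,0,0],[0,0,0],[0,0,0],[0,0,0]],"turn":[[0,0,0],[0,0,0],[0,0,0],[0,0,0],[0,0,0],[0,0,0]]}' 0 50
python3 - <<'E'
from h import *
st()
C=R.from_quat(manip.get_obs()['ee_rot']).as_matrix()
print('up1mm',(C.T@[0,0,.001]/.2).round(4))
E
```

```text
clock: 6.42
position: [0.5398, -0.1278, 0.0792]
ee_rot: [-0.344, 0.231, -0.51, 0.753]
ft_force: [-6.0, 0.1, 9.4]
grip_width: 0.654
t 6.42 q [ 1.19  0.22 -0.77  2.24 -1.01  0.44  0.15] p [ 0.5398 -0.1278  0.0792] F [-6.   0.1  9.4] M [0.39 0.58 0.37] w 0.654
up1mm [ 0.     -0.0038  0.0033]
```

```bash
python3 -m pendant '{"offset":[[0,-0.008,0.007],[0,-0.013,0.011],[0,-0.017,0.015],[0,-0.017,0.015]],"turn":[[0,0,0],[0,0,0],[0,0,0],[0,0,0]]}'
python3 - <<'E'
from h import *
st()
E
```

```text
clock: 6.92
position: [0.5395, -0.1277, 0.0834]
ee_rot: [-0.344, 0.232, -0.51, 0.753]
ft_force: [0.4, -0.2, -7.3]
grip_width: 0.654
t 6.92 q [ 1.19  0.2  -0.76  2.23 -1.    0.45  0.14] p [ 0.5395 -0.1277  0.0834] F [ 0.4 -0.2 -7.3] M [-0.69  1.49 -0.13] w 0.654
```

```bash
cat >> h.py <<'E'
def spin(deg,c=(.5247,-.1335)):
    st();o=manip.get_obs();C=R.from_quat(o['ee_rot']).as_matrix();print('tilt of approach',np.degrees(np.arccos(-C[2,1])).round(1),'jaw',C[:,0].round(3))
    print('up/mm',(C.T@[0,0,.005]).round(4))
    for f in(.5,1):
        Z=R.from_rotvec([0,0,np.radians(deg*f)]).as_matrix();v=np.r_[o['position'][:2]-c,0]
        print(deg*f,'off',(C.T@(Z@v-v)/.2).round(4),'turn',(C.T@[0,0,deg*f/45]).round(3))
E
python3 -c "
from h import *
spin(12);spin(6)"
```

```text
t 6.92 q [ 1.19  0.2  -0.76  2.23 -1.    0.45  0.14] p [ 0.5395 -0.1277  0.0834] F [ 0.4 -0.2 -7.3] M [-0.69  1.49 -0.13] w 0.654
tilt of approach 41.0 jaw [ 0.372 -0.928  0.002]
up/mm [ 0.     -0.0038  0.0033]
6.0 off [-0.0083 -0.0003 -0.0003] turn [ 0.    -0.101  0.087]
12 off [-0.0165 -0.0011 -0.0012] turn [ 0.001 -0.201  0.175]
t 6.92 q [ 1.19  0.2  -0.76  2.23 -1.    0.45  0.14] p [ 0.5395 -0.1277  0.0834] F [ 0.4 -0.2 -7.3] M [-0.69  1.49 -0.13] w 0.654
tilt of approach 41.0 jaw [ 0.372 -0.928  0.002]
up/mm [ 0.     -0.0038  0.0033]
3.0 off [-0.0042 -0.0001 -0.    ] turn [ 0.    -0.05   0.044]
6 off [-0.0083 -0.0003 -0.0003] turn [ 0.    -0.101  0.087]
```

```bash
python3 -m pendant '{"offset":[[0,0.006,-0.005],[-0.005,0.0055,-0.005],[-0.011,0.005,-0.006],[-0.0165,0.005,-0.006],[-0.0165,-0.003,0.001],[-0.0165,-0.007,0.004],[-0.0165,-0.007,0.004]],"turn":[[0,0,0],[0,-0.067,0.058],[0,-0.134,0.117],[0,-0.201,0.175],[0,-0.201,0.175],[0,-0.201,0.175],[0,-0.201,0.175]]}'; python3 -c "
from h import *
spin(6)"
```

```text
clock: 7.8
position: [0.5372, -0.1251, 0.0837]
ee_rot: [-0.367, 0.195, -0.429, 0.802]
ft_force: [7.6, -1.6, -21.2]
grip_width: 0.65
t 7.8 q [ 1.19  0.28 -0.72  2.15 -0.85  0.61  0.21] p [ 0.5372 -0.1251  0.0837] F [  7.6  -1.6 -21.2] M [-2.38  1.48 -0.73] w 0.65
tilt of approach 40.8 jaw [ 0.555 -0.832  0.002]
up/mm [ 0.     -0.0038  0.0033]
3.0 off [-0.0039 -0.0001 -0.0001] turn [ 0.    -0.05   0.044]
6 off [-0.0078 -0.0003 -0.0003] turn [ 0.    -0.101  0.087]
```

```bash
python3 -m pendant '{"offset":[[0,0.008,-0.007],[-0.004,0.008,-0.007],[-0.0078,0.008,-0.007],[-0.0078,-0.002,0.002],[-0.0078,-0.003,0.002]],"turn":[[0,0,0],[0,-0.05,0.044],[0,-0.101,0.087],[0,-0.101,0.087],[0,-0.101,0.087]]}'; python3 -c "
from h import *
spin(6)"
```

```text
clock: 8.43
position: [0.536, -0.1241, 0.0837]
ee_rot: [-0.377, 0.176, -0.388, 0.822]
ft_force: [6.8, -0.6, -17.7]
grip_width: 0.654
t 8.43 q [ 1.18  0.32 -0.7   2.1  -0.77  0.68  0.24] p [ 0.536  -0.1241  0.0837] F [  6.8  -0.6 -17.7] M [-2.2   1.04 -0.66] w 0.654
tilt of approach 40.8 jaw [ 0.637 -0.771  0.002]
up/mm [ 0.     -0.0038  0.0033]
3.0 off [-0.0038 -0.0001 -0.0001] turn [ 0.    -0.05   0.044]
6 off [-0.0077 -0.0003 -0.0003] turn [ 0.    -0.101  0.087]
```

```bash
python3 -m pendant '{"offset":[[0,0.008,-0.007],[-0.004,0.008,-0.007],[-0.0077,0.008,-0.007],[-0.0077,-0.001,0.001],[-0.0077,-0.002,0.001]],"turn":[[0,0,0],[0,-0.05,0.044],[0,-0.101,0.087],[0,-0.101,0.087],[0,-0.101,0.087]]}'; python3 -c "
from h import *
spin(6)"
```

```text
clock: 9.05
position: [0.535, -0.1232, 0.0838]
ee_rot: [-0.386, 0.156, -0.344, 0.841]
ft_force: [6.1, 0.9, -13.6]
grip_width: 0.652
t 9.05 q [ 1.17  0.36 -0.69  2.05 -0.71  0.75  0.27] p [ 0.535  -0.1232  0.0838] F [  6.1   0.9 -13.6] M [-1.94  0.77 -0.57] w 0.652
tilt of approach 40.7 jaw [ 0.714 -0.7    0.003]
up/mm [ 0.     -0.0038  0.0033]
3.0 off [-0.0038 -0.0001 -0.    ] turn [ 0.    -0.051  0.043]
6 off [-0.0076 -0.0002 -0.0002] turn [ 0.    -0.101  0.087]
```

```bash
python3 -m pendant '{"offset":[[0,0.008,-0.007],[-0.004,0.008,-0.007],[-0.0076,0.008,-0.007],[-0.0076,-0.001,0.001],[-0.0076,-0.002,0.001]],"turn":[[0,0,0],[0,-0.05,0.044],[0,-0.101,0.087],[0,-0.101,0.087],[0,-0.101,0.087]]}'; python3 -c "
from h import *
spin(6)"
```

```text
clock: 9.68
position: [0.5338, -0.1218, 0.0842]
ee_rot: [-0.394, 0.136, -0.3, 0.858]
ft_force: [-1.9, 2.3, -4.3]
grip_width: 0.651
t 9.68 q [ 1.15  0.4  -0.68  1.99 -0.64  0.83  0.3 ] p [ 0.5338 -0.1218  0.0842] F [-1.9  2.3 -4.3] M [-0.72  0.97  0.16] w 0.651
tilt of approach 40.7 jaw [ 0.783 -0.621  0.002]
up/mm [ 0.     -0.0038  0.0033]
3.0 off [-0.0039 -0.0001 -0.0001] turn [ 0.    -0.051  0.043]
6 off [-0.0077 -0.0003 -0.0004] turn [ 0.    -0.101  0.087]
```

The vertical force is down to the reel's weight, so the reel looks free. I'll turn 2° more to centre the slot and test with 4 mm of lift.

```bash
python3 -m pendant '{"offset":[[-0.0026,0,0],[-0.0026,-0.0038,0.0033],[-0.0026,-0.0076,0.0066],[-0.0026,-0.0114,0.01],[-0.0026,-0.0152,0.0132],[-0.0026,-0.0152,0.0132]],"turn":[[0,-0.034,0.029],[0,-0.034,0.029],[0,-0.034,0.029],[0,-0.034,0.029],[0,-0.034,0.029],[0,-0.034,0.029]]}'; python3 -c "
from h import *
spin(6)"
```

```text
clock: 10.42
position: [0.5332, -0.1212, 0.0883]
ee_rot: [-0.396, 0.129, -0.284, 0.863]
ft_force: [-2.2, 1.9, -3.6]
grip_width: 0.651
t 10.43 q [ 1.15  0.41 -0.68  1.97 -0.62  0.86  0.31] p [ 0.5332 -0.1212  0.0883] F [-2.2  1.9 -3.6] M [-0.4   1.31  0.47] w 0.651
tilt of approach 40.7 jaw [ 0.805 -0.593  0.002]
up/mm [ 0.     -0.0038  0.0033]
3.0 off [-0.0039 -0.0001 -0.0002] turn [ 0.    -0.051  0.044]
6 off [-0.0078 -0.0004 -0.0005] turn [ 0.    -0.101  0.087]
```

```bash
python3 -m pendant '{"offset":[[0,-0.019,0.016],[0,-0.038,0.033],[0,-0.057,0.049],[0,-0.076,0.065],[0,-0.095,0.082],[0,-0.114,0.098],[0,-0.114,0.098]],"turn":[[0,0,0],[0,0,0],[0,0,0],[0,0,0],[0,0,0],[0,0,0],[0,0,0]]}'; python3 -c "
from h import *
spin(6)"
```

```text
clock: 11.3
position: [0.5335, -0.1214, 0.1189]
ee_rot: [-0.396, 0.129, -0.285, 0.863]
ft_force: [-0.5, -0.4, -3.7]
grip_width: 0.656
t 11.3 q [ 1.16  0.35 -0.68  1.96 -0.63  0.91  0.28] p [ 0.5335 -0.1214  0.1189] F [-0.5 -0.4 -3.7] M [-0.99  0.69 -0.03] w 0.656
tilt of approach 40.7 jaw [ 0.805 -0.594  0.003]
up/mm [ 0.     -0.0038  0.0033]
3.0 off [-0.0039 -0.0001 -0.0001] turn [ 0.    -0.051  0.043]
6 off [-0.0078 -0.0003 -0.0003] turn [ 0.    -0.101  0.087]
```

Lifting smoothly: the force is weight only and there is no side load. I'll go up 33 mm more, then look.

```bash
python3 -m pendant '{"offset":[[0,-0.019,0.016],[0,-0.038,0.033],[0,-0.057,0.049],[0,-0.076,0.065],[0,-0.095,0.082],[0,-0.114,0.098],[0,-0.125,0.108],[0,-0.125,0.108]],"turn":[[0,0,0],[0,0,0],[0,0,0],[0,0,0],[0,0,0],[0,0,0],[0,0,0],[0,0,0]]}'
python3 - <<'E'
from h import *
st();shot('wrist','w3');shot('scene','s3')
w=cv2.imread('pics/w3.png');s=cv2.imread('pics/s3.png')[120:290,90:317]
cv2.imwrite('pics/c3.png',np.hstack([cv2.resize(w,(400,300)),cv2.resize(s,(400,300))]))
o=manip.get_obs();C=R.from_quat(o['ee_rot']).as_matrix()
# goal: same orientation, axis from (.5247,-.1335) to the pan
d=np.array([.5838-.5247,.1554+.1335,0]);print('to pan',(C.T@d/.2).round(3));print(C.round(3))
E
```

```text
clock: 12.3
position: [0.5335, -0.1214, 0.1521]
ee_rot: [-0.397, 0.129, -0.285, 0.863]
ft_force: [0.4, 0.1, -3.5]
grip_width: 0.653
t 12.3 q [ 1.17  0.3  -0.69  1.93 -0.64  0.98  0.24] p [ 0.5335 -0.1214  0.1521] F [ 0.4  0.1 -3.5] M [-0.93  0.73 -0.04] w 0.653
to pan [-0.62   0.871  1.015]
[[ 0.805  0.389  0.448]
 [-0.594  0.524  0.611]
 [ 0.003 -0.758  0.652]]
```

View pics/c3.png

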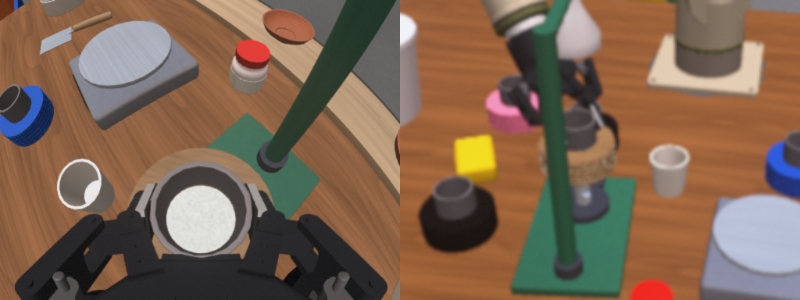

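The scene crop shows the reel hanging level-looking in the fingers, with the spindle's tip below it at about (585,195). I'll check its height and tilt from depth.

Run:
```python
from h import *
d=np.load('pics/s3.npy');m=manip.camera_model('scene');K=np.array(m['intrinsics']);v,u=np.mgrid[:384,:512]
c=np.stack([(u-K[0,2])/K[0,0]*d,(v-K[1,2])/K[1,1]*d,d],-1);X=(c-np.array(m['t']))@np.array(m['R'])
rgb=cv2.imread('pics/s3.png')[:,:,::-1].astype(int)
br=(rgb[...,0]>rgb[...,2]+25)&(rgb[...,0]>120)
D=np.hypot(X[...,0]-.5247,X[...,1]+.1335)
q=X[(D<.07)&(X[...,2]>.08)&(X[...,2]<.16)&br];print(len(q),np.percentile(q[:,2],[1,5,50,95,99]))
# bottom edge of side wall per azimuth, top face plane
t=X[(D<.055)&(X[...,2]>.13)&(X[...,2]<.16)&br]
A=np.c_[t[:,:2]-[.5247,-.1335],np.ones(len(t))];print(len(t),np.linalg.lstsq(A,t[:,2],rcond=None)[0])
sp=X[(D<.02)&(X[...,2]>.05)&(X[...,2]<.1)];print('spindle',len(sp),sp[:,2].max() if len(sp) else None)
for az in range(-60,61,30):
    s=q[np.abs(np.degrees(np.arctan2(q[:,1]+.1335,q[:,0]-.5247))-az)<15]; print(az,len(s),s[:,2].min().round(4) if len(s) else '',s[:,2].max().round(4) if len(s) else '')
```

```text
623 [0.10517339 0.1091486  0.14140561 0.14651023 0.14753248]
392 [-0.08727782 -0.06394106  0.14610489]
spindle 58 0.07023254163106053
-60 42 0.104 0.1474
-30 2 0.1247 0.1481
0 92 0.1057 0.1476
30 187 0.1028 0.1469
60 141 0.104 0.1476
```

The body spans z 0.104 to 0.147, which is level and about 74 mm up, so it is clear of the spindle. The gripper leans toward -y, so I must sidestep the hood towards the robot first and then swing to the pan.

```bash
cat >> h.py <<'E'
def carry(c,pts):
    "c: reel axis now; pts: (x,y,dz,dphi)"
    o=manip.get_obs();C=R.from_quat(o['ee_rot']).as_matrix();v=o['position']-np.r_[c,0];v[2]=0
    for x,y,dz,dp in pts:
        Z=R.from_rotvec([0,0,np.radians(dp)]).as_matrix()
        d=np.r_[np.array([x,y])-c,dz]+Z@v-v
        print((x,y,dz,dp),'off',(C.T@d/.2).round(3),'turn',(C.T@[0,0,dp/45]).round(3))
E
python3 -c "
from h import *
carry((.5247,-.1335),[(.42,-.06,0,0)])"
```

```text
(0.42, -0.06, 0, 0) off [-0.639 -0.011 -0.01 ] turn [0. 0. 0.]
```

```bash
python3 -m pendant '{"offset":[[-0.04,0,0],[-0.12,0,0],[-0.22,0,0],[-0.32,0,0],[-0.42,-0.005,-0.005],[-0.52,-0.01,-0.01],[-0.6,-0.011,-0.01],[-0.639,-0.011,-0.01],[-0.639,-0.011,-0.01]],"turn":[[0,0,0],[0,0,0],[0,0,0],[0,0,0],[0,0,0],[0,0,0],[0,0,0],[0,0,0],[0,0,0]]}'; python3 -c "
from h import *
st();p=manip.get_obs()['position'];c=(p[0]-.5335+.5247,p[1]+.1214-.1335);print(c)
carry(c,[(.45,.06,0,-8)])"
```

```text
clock: 13.52
position: [0.4285, -0.0478, 0.1517]
ee_rot: [-0.397, 0.129, -0.285, 0.863]
ft_force: [-1.2, 0.0, -4.9]
grip_width: 0.654
t 13.53 q [ 1.29 -0.02 -0.73  2.23 -0.86  1.05  0.41] p [ 0.4285 -0.0478  0.1517] F [-1.2  0.  -4.9] M [-0.98  0.73 -0.  ] w 0.654
(np.float64(0.4197228346455772), np.float64(-0.0598762633302444))
(0.45, 0.06, 0, -8) off [-0.224  0.372  0.434] turn [-0.001  0.135 -0.116]
```

```bash
python3 -m pendant '{"offset":[[-0.02,0.03,0.036],[-0.06,0.1,0.116],[-0.1,0.166,0.194],[-0.14,0.233,0.272],[-0.18,0.3,0.35],[-0.21,0.35,0.41],[-0.224,0.372,0.434],[-0.224,0.372,0.434]],"turn":[[0,0.01,-0.01],[0,0.035,-0.03],[0,0.06,-0.05],[0,0.085,-0.073],[0,0.11,-0.095],[0,0.127,-0.109],[0,0.135,-0.116],[0,0.135,-0.116]]}'; python3 -c "
from h import *
st();p=manip.get_obs()['position'];
carry((.45,.06),[(.5838,.1554,0,-10)])"
```

```text
clock: 14.52
position: [0.4603, 0.071, 0.1517]
ee_rot: [-0.387, 0.156, -0.344, 0.841]
ft_force: [-0.0, -0.6, -4.3]
grip_width: 0.657
t 14.53 q [ 1.15 -0.22 -0.91  2.35 -1.13  0.86  0.19] p [0.4603 0.071  0.1517] F [-0.  -0.6 -4.3] M [-0.85  0.84 -0.02] w 0.657
(0.5838, 0.1554, 0, -10) off [0.158 0.527 0.612] turn [-0.001  0.169 -0.145]
```

```bash
python3 -m pendant '{"offset":[[0.01,0.04,0.046],[0.035,0.12,0.14],[0.06,0.2,0.232],[0.085,0.28,0.325],[0.11,0.36,0.42],[0.13,0.44,0.51],[0.15,0.5,0.58],[0.158,0.527,0.612],[0.158,0.527,0.612]],"turn":[[0,0,0],[0,0,0],[0,0,0],[0,0,0],[0,0,0],[0,0,0],[0,0,0],[0,0,0],[0,0,0]]}'
python3 - <<'E'
from h import *
st();shot('top','t4');shot('scene','s4')
w=cv2.imread('pics/t4.png')[120:240,150:310];s=cv2.imread('pics/s4.png')[130:310,190:430]
cv2.imwrite('pics/c4.png',np.hstack([cv2.resize(w,(400,300)),cv2.resize(s,(400,300))]))
for n,f in(('top','t4'),('scene','s4')):
    d=np.load(f'pics/{f}.npy');m=manip.camera_model(n);K=np.array(m['intrinsics']);v,u=np.mgrid[:384,:512]
    c=np.stack([(u-K[0,2])/K[0,0]*d,(v-K[1,2])/K[1,1]*d,d],-1);X=(c-np.array(m['t']))@np.array(m['R'])
    rgb=cv2.imread(f'pics/{f}.png')[:,:,::-1].astype(int);br=(rgb[...,0]>rgb[...,2]+25)&(rgb[...,0]>110)
    q=X[br&(X[...,2]>.085)&(X[...,2]<.16)&(X[...,1]>.05)&(X[...,1]<.26)&(X[...,0]>.45)]
    print(n,len(q),np.percentile(q,[1,99],axis=0).round(4))
    from scipy.optimize import least_squares
    e=q[q[:,2]<.14]
    if len(e)>20:s=least_squares(lambda c:np.hypot(*(e[:,:2]-c).T)-.055,[.58,.155],loss='soft_l1',f_scale=.002);print('axis',s.x)
C=R.from_quat(manip.get_obs()['ee_rot']).as_matrix();print('up1mm',(C.T@[0,0,.005]).round(4))
E
```

```text
clock: 15.65
position: [0.596, 0.1647, 0.1516]
ee_rot: [-0.386, 0.157, -0.344, 0.842]
ft_force: [-0.1, -0.4, -4.5]
grip_width: 0.656
t 15.65 q [ 0.85  0.23 -1.03  2.07 -0.57  0.44 -0.42] p [0.596  0.1647 0.1516] F [-0.1 -0.4 -4.5] M [-0.78  0.88  0.09] w 0.656
top 241 [[0.536  0.1016 0.1377]
 [0.6377 0.2033 0.1522]]
scene 1057 [[0.5591 0.0986 0.1067]
 [0.6387 0.2022 0.1474]]
axis [0.58237398 0.15048534]
up1mm [ 0.     -0.0038  0.0033]
```

View pics/c4.png

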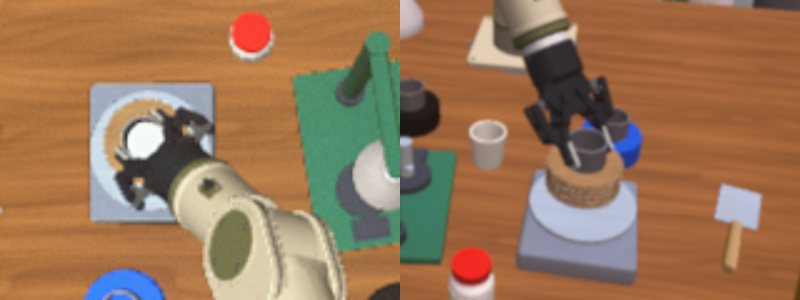

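The reel is over the pan: its axis is about (0.583, 0.152) against the pan centre (0.584, 0.155). The underside is about 38 mm above it. Lowering slowly.

```bash
python3 -m pendant '{"offset":[[0,0.019,-0.016],[0,0.042,-0.036],[0,0.065,-0.056],[0,0.087,-0.075],[0,0.106,-0.092],[0,0.121,-0.105],[0,0.129,-0.112],[0,0.129,-0.112]],"turn":[[0,0,0],[0,0,0],[0,0,0],[0,0,0],[0,0,0],[0,0,0],[0,0,0],[0,0,0]]}'; python3 -m pendant '{"offset":[[0,0.002,-0.0016],[0,0.004,-0.0033],[0,0.006,-0.005],[0,0.0076,-0.0066],[0,0.0076,-0.0066]],"turn":[[0,0,0],[0,0,0],[0,0,0],[0,0,0],[0,0,0]]}'; python3 -c "
from h import *
st()"
```

```text
clock: 16.75
position: [0.5954, 0.1638, 0.1171]
ee_rot: [-0.387, 0.157, -0.344, 0.841]
ft_force: [-0.1, -0.3, -3.0]
grip_width: 0.654
clock: 17.38
position: [0.5954, 0.1638, 0.1151]
ee_rot: [-0.387, 0.157, -0.344, 0.841]
ft_force: [1.0, -0.3, -5.4]
grip_width: 0.659
t 17.38 q [ 0.81  0.31 -1.    2.1  -0.54  0.35 -0.41] p [0.5954 0.1638 0.1151] F [ 1.  -0.3 -5.4] M [-0.82  0.81 -0.04] w 0.659
```

Not in contact yet (-5.4 N is weight only). I'll go down another 2 mm in fine steps.

```bash
python3 -m pendant '{"offset":[[0,0.0019,-0.0016],[0,0.0038,-0.0033],[0,0.0057,-0.0049],[0,0.0057,-0.0049]],"turn":[[0,0,0],[0,0,0],[0,0,0],[0,0,0]]}'; python3 -c "
from h import *
st()"
```

```text
clock: 17.88
position: [0.596, 0.164, 0.1143]
ee_rot: [-0.387, 0.156, -0.344, 0.841]
ft_force: [-3.6, -2.0, 5.2]
grip_width: 0.654
t 17.88 q [ 0.81  0.31 -1.    2.1  -0.53  0.35 -0.41] p [0.596  0.164  0.1143] F [-3.6 -2.   5.2] M [0.02 0.69 0.27] w 0.654
```

Contact at z 0.1143, exactly as predicted, with about 9 N. I'll ease the grip and open.

```bash
python3 -m pendant '{"offset":[[0,0,0],[0,0,0]],"turn":[[0,0,0],[0,0,0]]}' 0 20;  python3 -m pendant '{"offset":[[0,0,0],[0,0,0],[0,0,0],[0,0,0],[0,0,0],[0,0,0]],"turn":[[0,0,0],[0,0,0],[0,0,0],[0,0,0],[0,0,0],[0,0,0]]}' 100 20
python3 - <<'E'
from h import *
st();shot('wrist','w5')
E
```

```text
clock: 18.12
position: [0.5961, 0.164, 0.1144]
ee_rot: [-0.386, 0.156, -0.344, 0.841]
ft_force: [-1.9, -0.5, 1.1]
grip_width: 0.654
clock: 18.88
position: [0.5961, 0.164, 0.1144]
ee_rot: [-0.386, 0.156, -0.344, 0.841]
ft_force: [-0.5, -0.1, -0.0]
grip_width: 0.996
t 18.88 q [ 0.81  0.31 -1.    2.1  -0.53  0.35 -0.41] p [0.5961 0.164  0.1144] F [-0.5 -0.1 -0. ] M [-0.46  0.48  0.07] w 0.996
```

View pics/w5.png

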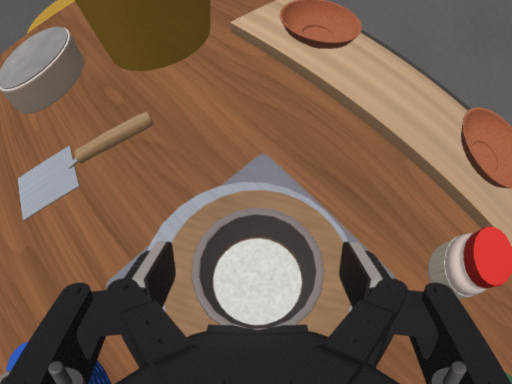

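The fingers at (160,270) and (360,270) are clear of the neck at (258,270) on both sides. Retreating along the tool axis.

```bash
python3 -m pendant '{"offset":[[0,-0.06,0],[0,-0.16,0],[0,-0.28,0],[0,-0.4,0],[0,-0.5,0],[0,-0.58,0],[0,-0.58,0],[0,-0.58,0]],"turn":[[0,0,0],[0,0,0],[0,0,0],[0,0,0],[0,0,0],[0,0,0],[0,0,0],[0,0,0]]}'
python3 - <<'E'
from h import *
st();shot('top','t6');shot('scene','s6')
cv2.imwrite('pics/c6.png',np.hstack([cv2.resize(cv2.imread('pics/t6.png')[100:280,100:340],(400,300)),cv2.resize(cv2.imread('pics/s6.png')[130:310,190:430],(400,300))]))
from scipy.optimize import least_squares
for n,f in(('top','t6'),('scene','s6')):
    d=np.load(f'pics/{f}.npy');m=manip.camera_model(n);K=np.array(m['intrinsics']);v,u=np.mgrid[:384,:512]
    c=np.stack([(u-K[0,2])/K[0,0]*d,(v-K[1,2])/K[1,1]*d,d],-1);X=(c-np.array(m['t']))@np.array(m['R'])
    D=np.hypot(X[...,0]-.583,X[...,1]-.152)
    for l,zl,zh,a,b,r in(('body',.07,.1,.045,.065,.055),('rim',.139,.15,.015,.04,.027)):
        q=X[(D>a)&(D<b)&(X[...,2]>zl)&(X[...,2]<zh)]
        if len(q)>8:print(n,l,len(q),least_squares(lambda c:np.hypot(*(q[:,:2]-c).T)-r,[.583,.152],loss='soft_l1',f_scale=.002).x.round(4))
    t=X[(D>.033)&(D<.05)&(X[...,2]>.095)&(X[...,2]<.118)];A=np.c_[t[:,:2]-[.583,.152],np.ones(len(t))]
    print(n,'top face plane',len(t),np.linalg.lstsq(A,t[:,2],rcond=None)[0].round(4))
E
```

```text
clock: 19.92
position: [0.5429, 0.1104, 0.2019]
ee_rot: [-0.387, 0.156, -0.344, 0.841]
ft_force: [0.5, 0.3, 0.7]
grip_width: 0.999
t 19.93 q [ 1.24 -0.09 -1.16  2.13 -0.94  0.77 -0.1 ] p [0.5429 0.1104 0.2019] F [0.5 0.3 0.7] M [-0.47  0.48 -0.  ] w 0.999
top body 50 [0.5863 0.1511]
top rim 59 [0.5868 0.151 ]
top top face plane 400 [ 0.001  -0.0055  0.1072]
scene body 420 [0.5825 0.15  ]
scene rim 166 [0.5848 0.1499]
scene top face plane 379 [0.0023 0.0007 0.1079]
```

View pics/c6.png

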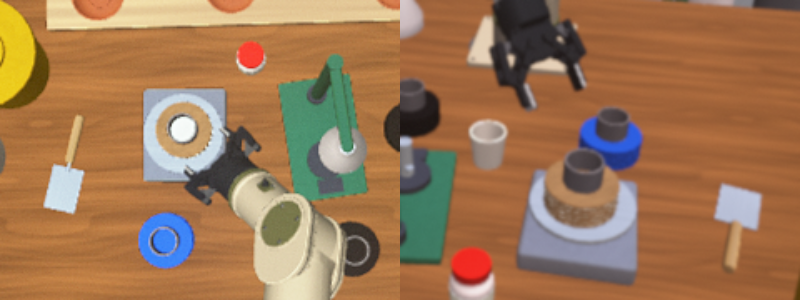

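The reel is level, with its top face at z 0.107 (65 + 42 mm). It is about 5 mm off the pan's centre, so fully on the pan. The gripper is clear and the cup, jar and scraper look undisturbed.

```bash
python3 -c "
from workcell import manip
print(manip.hand_in())"
```

```text
the job is handed in; nothing more can be done
None
```

The brown reel is off the spindle and standing upright on the scale's pan, and the job is handed in at about 20 s of the 58 s allowed.

- **Freeing it:** I gripped it by the neck with the gripper tilted 41°, and found the 4 mm stop with light upward tries. I turned it anticlockwise in steps (12°, then 6° at a time), and it came free at about 30°. The upward tries read 7 to 21 N at the wrist; the second was a little firmer than I meant, so I eased the later ones.
- **Moving it:** I lifted it straight up about 73 mm with only its weight on the wrist. I then moved sideways out from under the hood and lowered it onto the pan, pressing with about 9 N at contact.
- **Last checks:** The reel's top face is at z ≈ 0.107 m and level to within 0.5°. Its axis is about 5 mm from the pan's centre, with 25 mm to spare. The gripper is open and clear, with no contact force.
- **Other items:** The cup, jar and scraper look unmoved in the final pictures. The sponge was outside the last crop, but the arm never went near it.
- **Differences:** The top and scene cameras disagreed by 2 to 4 mm on the reel's position, which doesn't matter here. My first two approach angles brought joints close to their limits, so I backed off and came in from a different side before gripping.

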